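# Check a block heater's lid with a surface probe

## Robot

A 7-joint arm with a two-finger parallel gripper is mounted at the origin on the work surface. World frame = base frame: x ahead of the robot, y to its left, z up, the work surface at z = 0. Lengths are in mm, angles in rad, forces in N, time in s.
With the tool pointing down it reaches from about 400 to 750 mm from the base axis. Payload 19.5 kg.
Tool frame: the origin (TCP) lies at the very end of the fingers, on their centre line; the grasp point (between the pads) lies 19 mm behind it; z points along the fingers, y is the direction in which the jaws open and shut (so a half turn about z gives the same grasp; the last joint's range is limited). The gripper opens to 85 mm and grips with 20 to 120 N. Pads are 22 mm wide; open, the fingers measure 114 mm over their backs; the gripper's body (76 mm by 85 mm) begins 54 mm behind the grasp point. The pads swing forward as they close: fully open they stand 13 mm farther back than shut.
Start: joints at [1.105, 0.707, -0.028, 1.485, 0.022, 0.951, -0.075], TCP at [236.446, -524.107, 231.268] pointing down, gripper open.
Joint ranges: [-2.71, 2.71], [-0.32, 2.16], [-1.57, 1.52], [0, 2.45], [-1.46, 4.6], [0, 2.02], [-2.83, 2.83]. Speed limits (rad/s): [1.89, 1.89, 2.57, 2.57, 3.01, 3.01, 3.01].

## Interface

Orientations are given as [roll, pitch, yaw] about the fixed x, y, z axes, in that order (R = Rz(yaw) Ry(pitch) Rx(roll)).
In Python, from bench import observe, snapshot, get_calibration, sign_off gives the robot as it stands. The module is installed in compiled form; this text tells all that it offers.
- The arm moves only by the tool servo_tool, never from a script. Its argument "moves" is a list of rows, each a list of 5 numbers: the shift along the tool's x, y, z each as a share of 0.2 m, from -1 to 1, then the turn about the tool's z as a share of 90 degrees, from -1 to 1, then the closure, from 0 (fully open) to 1 (shut). A call has 1 to 5 rows; each row is the pose to reach, as a shift and turn from the pose measured when the call began, along the tool's axes at that moment; what a row does not reach only later rows make up. A row lasts 1/10 s, in which the tool goes at most 50 mm and 8.59 degrees, less where a joint would pass 70% of its speed; a pose out of reach is approached as far as the arm can. A call with a number of a shift or a turn outside -1 to 1 is refused whole. A call with a gripper value outside its range is refused whole. The fingers move at their own pace and stop on an object; "squeeze" is the grip in N (left out, the last holds). Time passes only in rows, so rows that repeat a pose let the fingers close. It gives the time, the measured TCP pose, the force and the opening at its end, in the units of the state.
- observe(): the state, without advancing time (a new reading comes with each control period).
- snapshot(name): name is "scene" or "top"; returns (picture, depth): 420x560x3 uint8, red, green, blue; 420x560 float32, mm along the optical axis (not along the pixel's ray), 0 where there is no reading.
- get_calibration(name): a dict with "vfov" (degrees; the focal length in pixels is half the picture's height over the tangent of half this angle, whatever the lens; pixels are square), "cx", "cy" (the principal point, pixels), "dist" ([k1, k2, p1, p2, k3] as OpenCV has them; the pictures are not rectified), "T" (4x4, takes a point from camera to world coordinates). Camera axes: x right, y down, z forward; pixel columns grow to the right and rows downward; lengths in mm; the calibration is good to about 2 mm. A picture is of the moment at which its call begins. get_calibration takes no time and is no camera call.
- sign_off(): hands the job in, once; it reports no verdict.
The state is a dict: "clock": time; "joints": joint angles; "qd": joint speeds; "tau": joint torques, N m; "tcp_pos": TCP position; "ee_rot": TCP orientation; "wrist_force": force on the tool from outside, world axes, zero at the start; "wrist_torque": the same for the moment, N m; "width": opening from 0.0 (shut) to 1.0 (fully open).
Only numpy, scipy, OpenCV 4.12 (cv2) and the standard library are available. Lean on these libraries where they do the work, as an engineer would, in place of code of your own. Each camera call takes 0.05 s, during which the arm holds its last target.

## Task

Gently shut the open lid of the block heater, and only then take the surface probe (the straight round handle, not the T-handled needle probe) out of the stand and hold its flat sprung tip on the round steel disc on top of the lid: probe upright, the whole tip on the disc, pressed lightly so that the tip springs about halfway in and is never rammed down hard. The job finishes while the robot is still holding the probe there, steady; leave everything else where it stands.

Things in the scene. Friction and masses are not known exactly. Their poses are not given: they have to be found in the camera images.
- heater: Dry block heater, fixed to the bench: white box 240 (x, depth) x 190 (y, width) x 85 high (z), origin at the centre of its underside. Its -x side (controls) is the front; the lid is hinged along its rear (+x) top edge.
- lid (a joint): Opening angle of the heater's grey lid (rad): 0 = shut and level, grows as the front edge rises (starts between 0.5 and 1.0). The hinge is stiff: the lid stays where it is left and needs about 2 to 6 N downward near the front edge to close; its end stop is at 0. Plate 155 long (hinge to front), 180 wide, 16 thick.
- lid_hinge (a point): Point on the hinge axis, mid-width, at the level of the lid's underside (85.5 mm above the bench), 115 mm behind the heater's centre. The axis runs along the heater's y. Axes of the lid: -x from the hinge to the front edge, z out of its top face.
- tab (a point): Centre of the top of the finger tab that sticks out 18 mm from the middle of the lid's front edge (60 wide, 8 thick); its top is flush with the lid's; 165 mm from the hinge, 16 mm above the lid's underside. The lid may be pushed shut here or on the top face just behind it.
- disc (a point): Centre of the top face of the plain steel disc on the lid's top face, 32 across, 2 proud; 75 mm from the hinge, mid-width; when the lid is shut it is level and 103.5 mm above the bench. z is the face's normal.
- stand: Aluminium probe stand, fixed: base 80 (x) x 180 (y), top plate 70 x 170, its upper face 85 above the bench, 15 thick, on four thin corner posts. Origin at the centre of its underside. Two 19 mm holes at y = +50 and y = -50; each probe may be in either.
- probe_grip (a point): Centre of the surface probe's handle: plain round black cylinder, 26 across, 70 long, upright, its lower end (shoulder) on the stand's top plate: starts 120 above the bench. z runs along the probe, away from the tip. Below the shoulder: 17 mm plug 14 long, 8 mm shaft, sprung foot with its face 72 below the shoulder (107 below this point). About 115 g. Lift 75 or more to clear the stand.
- probe_tip (a point): Centre of the flat lower face of the surface probe's sprung foot, a steel disc 14 across and 10 thick. It moves with the spring.
- plunger (a joint): How far the sprung foot is pushed in (m): 0 = out, end stop at 0.012. Spring 400 N/m with a small preload: about 0.3 N to start, about 3 N halfway in (0.006), about 5 N at the stop.
- needle_grip (a point): Bystander: the needle probe in the stand's other hole, told by its T handle: a 22 mm black stem with a crossbar 64 long and 18 thick on top (across the stand), and a thin needle below. The point is 30 and the top of the crossbar 68 above the stand's top plate.
- wash_bottle: Bystander: white wash bottle with a bent spout, 62 across, 180 high. Origin under its centre.
- beaker: Bystander: glass beaker, 70 across, 85 high. Origin under its centre.
- tip_box: Bystander: clear box with blue lid, 87 x 122 x 63 high. Origin under its centre.

How it is judged (in metres and radians):
On the way, in this order (a step that is already met when the one before it is completed fails the run):
1. the lid is shut while the surface probe is still in the stand (value of joint lid below 0.03 rad and z of probe_grip in the frame of stand below 0.132 m), for 0.2 s.
2. the surface probe is lifted clear of the stand (z of probe_grip in the frame of stand above 0.155 m and contact force between probe and stand below 0.05 N and contact force between the fingers and probe above 1 N), for 0.1 s.
At the end, for the whole second after the job is handed in: Lid shut (under 0.03 rad); surface probe gripped, clear of the stand, still, upright within 0.15 rad, its foot within 9 mm of the disc's centre, pushed in 2 to 10.5 mm, pressing 0.6 to 8 N; bystanders within 40 mm of their start. All through the last second (value of joint lid below 0.03 rad and horizontal distance between probe_tip and disc below 0.009 m and angle between probe_grip's own z axis and vertical below 0.15 rad and value of joint plunger between 0.002 and 0.0105 m and contact force between plunger and lid between 0.6 and 8 N and contact force between the fingers and probe above 1 N and contact force between probe and stand below 0.05 N and linear speed of probe below 0.02 m/s and distance of each of needle_grip, wash_bottle, beaker, tip_box from where it was at the start of the episode below 0.04 m); the arm keeps its last pose, push and grip.
It fails at once if the probe's tip is rammed on the lid (over 15 N) (contact force between probe and lid above 15 N).
It fails at once if the lid is slammed (closing faster than 4 rad/s) (velocity of joint lid below -4 rad/s).
It fails at once if the needle probe, wash bottle, beaker or tip box is disturbed (moved over 40 mm) (distance of any of needle_grip, wash_bottle, beaker, tip_box from where it was at the start of the episode above 0.04 m).
It also fails if it takes over 64 s, if anything falls off the work surface, if the arm or the gripper's body presses on something with over 40 N, if the wrist force passes 120 N, or if a joint passes its speed limit or range.

## Working session

There is one attempt and no reset: what is moved stays moved. The work goes in short steps, Python scripts to look and compute and a tool call to move; the robot and the scene stay as the last step left them, time stands still between calls to the robot, and variables do not carry over. Pictures are saved under pics/ and viewed, and the job is handed in when it is done.

Besides the shell and the picture viewer there is one more tool, called by a JSON object that holds its "name" and its "arguments". servo_tool: Moves the arm, as the interface text tells. Shift numbers are shares of 0.2 m and turn numbers shares of 90 degrees, none past 1 either way. Its arguments: {"type":"object","properties":{"moves":{"type":"array","items":{"type":"array","items":{"type":"number","minimum":-1,"maximum":1}}},"squeeze":{"type":"number"}},"required":["moves"]}

```bash
mkdir -p pics; python3 - <<'E'
from bench import *
import cv2,numpy as np,json
s=observe();print(s)
for n in ("scene","top"):
    p,d=snapshot(n);c=get_calibration(n);print(n,c)
    cv2.imwrite(f"pics/{n}0.png",p[:,:,::-1]);np.save(f"{n}0.npy",d)
E
```

```text
{'clock': 0.0, 'joints': array([ 1.10532738,  0.70704434, -0.02760598,  1.48501207,  0.02200563,
        0.95092876, -0.07549175]), 'qd': array([-0.00022578, -0.00070982, -0.00108073, -0.00144628,  0.00105176,
        0.00014519,  0.00150761]), 'tau': array([ 1.52084722e-04, -8.83207941e+01,  1.23440210e+00, -2.36169773e+01,
        1.69268326e-02,  6.49801630e-03,  1.49970020e-05]), 'tcp_pos': array([ 236.31782565, -523.89070156,  230.85818079]), 'ee_rot': array([-3.14050390e+00,  4.81900036e-05,  4.23772460e-01]), 'wrist_force': array([0.02479546, 0.26098649, 0.67905486]), 'wrist_torque': array([-0.06872665, -0.02502875, -0.02078435]), 'width': 1.0041131404798433}
scene {'vfov': 51.67604194436581, 'cx': 284.6765208786834, 'cy': 209.82571038638218, 'dist': array([-0.04264248,  0.        ,  0.        ,  0.        ,  0.        ]), 'T': array([[-2.07017866e-01,  7.13557073e-01, -6.69313011e-01,
         1.27010815e+03],
       [ 9.78212490e-01,  1.40049190e-01, -1.53253217e-01,
         2.32452100e+02],
       [-1.56181718e-02, -6.86456501e-01, -7.27003126e-01,
         8.34371862e+02],
       [ 0.00000000e+00,  0.00000000e+00,  0.00000000e+00,
         1.00000000e+00]])}
top {'vfov': 42.49843888382185, 'cx': 279.8138618869157, 'cy': 203.4367097510516, 'dist': array([-0.17587326,  0.        ,  0.        ,  0.        ,  0.        ]), 'T': array([[ 3.07322145e-02, -9.79549581e-01,  1.98842022e-01,
         3.45770179e+02],
       [-9.99509789e-01, -2.89280200e-02,  1.19729187e-02,
         4.58716256e+01],
       [-5.97596147e-03, -1.99112501e-01, -9.79958417e-01,
         1.36793436e+03],
       [ 0.00000000e+00,  0.00000000e+00,  0.00000000e+00,
         1.00000000e+00]])}
```

View pics/scene0.png

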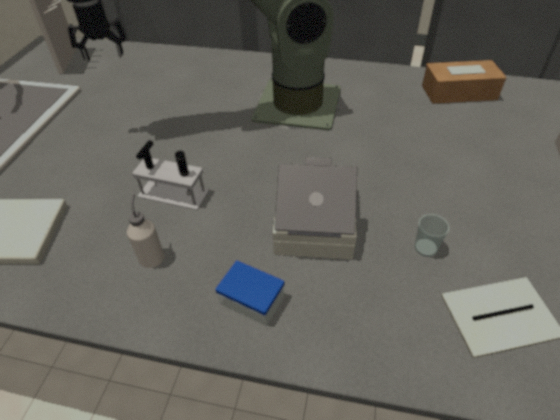

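View pics/top0.png

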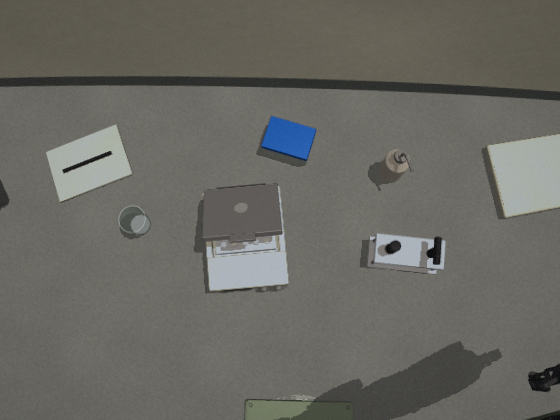

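```bash
cat > h.py <<'E'
from bench import *
import cv2,numpy as np
def KD(n):
    c=get_calibration(n);f=210/np.tan(np.radians(c['vfov']/2))
    return np.array([[f,0,c['cx']],[0,f,c['cy']],[0,0,1]]),np.array(c['dist']),c['T']
def pt(n,uv,depth=None,z=None):
    K,D,T=KD(n);uv=np.array(uv,float).reshape(-1,1,2)
    x=cv2.undistortPoints(uv,K,D).reshape(-1,2);r=np.c_[x,np.ones(len(x))]
    if z is not None:
        w=r@T[:3,:3].T; s=(np.array(z)-T[2,3])/w[:,2]; return w*s[:,None]+T[:3,3]
    d=depth[uv[:,0,1].round().astype(int),uv[:,0,0].round().astype(int)]
    return (r*d[:,None])@T[:3,:3].T+T[:3,3]
def proj(n,P):
    K,D,T=KD(n);R=T[:3,:3].T;t=-R@T[:3,3]
    return cv2.projectPoints(np.array(P,float).reshape(-1,1,3),cv2.Rodrigues(R)[0],t,K,D)[0].reshape(-1,2)
def crop(n,name,u0,v0,w,h,k):
    p=cv2.imread(n)[v0:v0+h,u0:u0+w];p=cv2.resize(p,None,fx=k,fy=k,interpolation=cv2.INTER_CUBIC)
    cv2.imwrite(name,cv2.convertScaleAbs(p,alpha=1.6,beta=20))
E
python3 - <<'E'
from h import *
crop("pics/top0.png","pics/c1.png",190,170,110,130,5) if 0 else crop("pics/top0.png","pics/c1.png",190,170,110,130,4)
crop("pics/top0.png","pics/c2.png",360,220,100,60,8)
crop("pics/scene0.png","pics/c3.png",120,130,100,80,7)
crop("pics/scene0.png","pics/c4.png",260,140,110,120,5)
d=np.load("top0.npy");P=lambda *a:print(pt("top",a,d).round(1))
P((241,208),(220,208),(260,208),(241,195),(241,225));P((393,247),(437,250),(410,245))
E
```

```text
[[580.4 150.1 145.5]
 [580.3 199.6 138.4]
 [582.1 106.3 143.5]
 [617.1 153.8 117.9]
 [536.6 146.2 171.1]]
[[ 498.6 -199.6  154.4]
 [ 494.3 -302.7  151.9]
 [ 513.7 -256.3   80.7]]
```

View pics/c1.png

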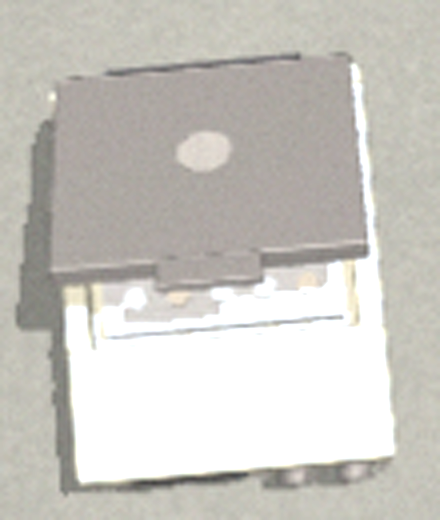

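View pics/c2.png

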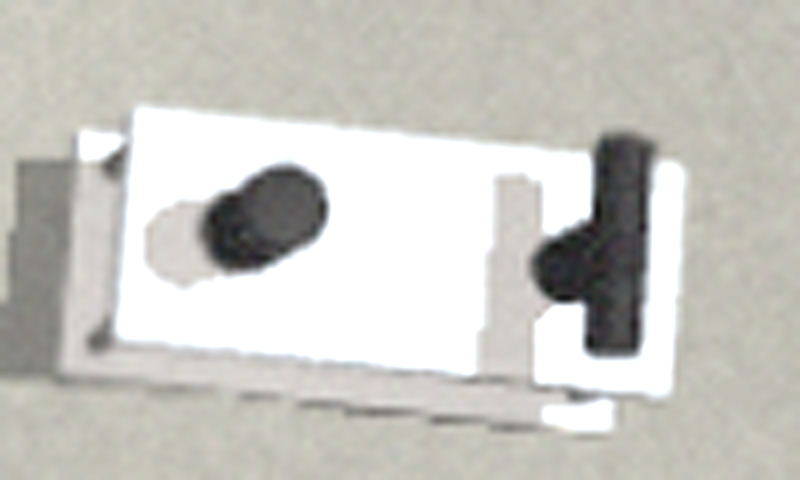

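View pics/c3.png

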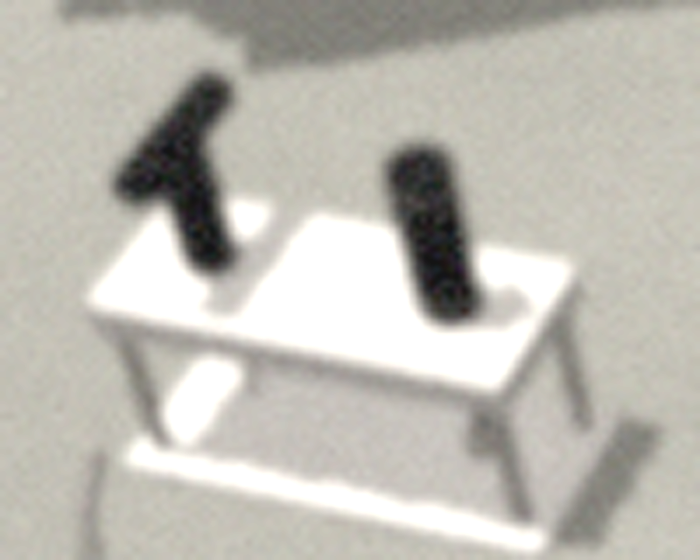

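View pics/c4.png

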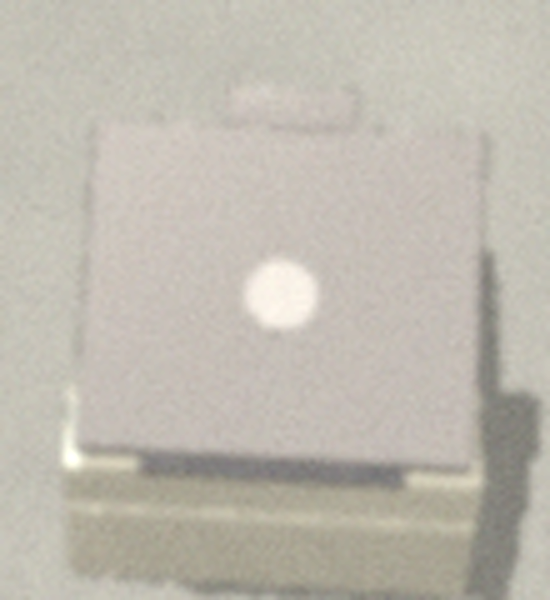

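```bash
python3 - <<'E'
from h import *
d=np.load("top0.npy");ds=np.load("scene0.npy")
c=lambda l,u,v,k:[((a+.5)/k-.5+u,(b+.5)/k-.5+v) for a,b in l]
f=pt("top",c([(80,482),(390,458)],190,170,4),z=85);print("front corners",f.round(1))
e=f[0]-f[1];print("yaw",np.arctan2(-e[0],e[1]),np.linalg.norm(e))
print("disc top",pt("top",c([(204,151)],190,170,4),d), "scene",pt("scene",c([(282,294)],260,140,5),ds))
# lid plane
for n,D,u0,u1,v0,v1 in(("top",d,208,275,192,228),("scene",ds,284,350,172,225)):
    uu,vv=np.meshgrid(range(u0,u1,2),range(v0,v1,2));X=pt(n,np.c_[uu.ravel(),vv.ravel()],D)
    m=np.linalg.norm(X-np.median(X,0),axis=1)<120;X=X[m]
    for _ in range(3):
        C=X.mean(0);nn=np.linalg.svd(X-C,full_matrices=False)[2][2];nn*=np.sign(nn[2]);r=(X-C)@nn;X=X[abs(r)<3*r.std()+1]
    print(n,"plane n",nn.round(4),"tilt",np.arccos(nn[2]),"dir",np.arctan2(nn[1],nn[0]),C.round(1),r.std())
print("probe top",pt("top",c([(287,204)],360,220,8),z=155),"top depth",pt("top",c([(287,204)],360,220,8),d))
print("probe top scene",pt("scene",c([(417,160)],120,130,7),z=155),"bot",pt("scene",c([(452,308)],120,130,7),z=85))
S=pt("top",c([(135,106),(684,160),(670,397),(116,343)],360,220,8),z=85);print("stand",S.round(1),S.mean(0))
S2=pt("scene",c([(272,200),(577,264),(495,390),(90,302)],120,130,7),z=85);print(S2.round(1),S2.mean(0))
E
```

```text
front corners [[391.9 221.2  85. ]
 [412.2  38.3  85. ]]
yaw 0.110693711698118 183.99111298484604
disc top [[582.04425725 151.0782714  144.56191838]] scene [[585.61652368 148.46107104 143.09703275]]
top plane n [0.546  0.0638 0.8354] tilt 0.5819946310551641 dir 0.11626031098888491 [579.3 150.5 141.6] 1.8533356111815678
scene plane n [0.5434 0.0698 0.8366] tilt 0.5798257147625808 dir 0.12781097709208422 [582.5 147.9 141.5] 1.7479074111426207
probe top [[ 503.08256264 -205.15118893  155.        ]] top depth [[ 502.90854556 -204.87351049  156.34173352]]
probe top scene [[ 503.14794914 -208.99027055  155.        ]] bot [[ 503.66490623 -209.12494784   85.        ]]
stand [[ 540.8 -173.4   85. ]
 [ 528.4 -342.6   85. ]
 [ 456.3 -336.8   85. ]
 [ 469.1 -167.7   85. ]] [ 498.63299346 -255.14899457   85.        ]
[[ 457.6 -301.2   85. ]
 [ 471.3 -171.5   85. ]
 [ 542.7 -177.5   85. ]
 [ 526.1 -345.3   85. ]] [ 499.42874992 -248.86841591   85.        ]
```

```bash
cat >> h.py <<'E'
from scipy.spatial.transform import Rotation as Ro
def go(p,yaw=None):
    s=observe();R=Ro.from_euler('xyz',s['ee_rot']).as_matrix()
    v=R.T@(np.array(p)-s['tcp_pos'])/200
    t=0 if yaw is None else -(yaw-s['ee_rot'][2])/(np.pi/2)
    print(s['clock'].__round__(2),s['tcp_pos'].round(1),s['ee_rot'].round(3),"share",v.round(4),"turn",round(t,4),"F",s['wrist_force'].round(2),'w',round(s['width'],3))
E
python3 - <<'E'
from h import *
go((400,-200,260),0.12);go((330,-360,250),0.12)
E
```

```text
0.1 [ 236.4 -523.9  230.9] [-3.141  0.     0.424] share [ 1.4118 -1.1401 -0.1446] turn 0.1934 F [ 0.94 -0.51  0.52] w 1.001
0.1 [ 236.4 -523.9  230.9] [-3.141  0.     0.424] share [ 0.7638 -0.5547 -0.0951] turn 0.1934 F [ 0.94 -0.51  0.52] w 1.001
```

{"name": "servo_tool", "arguments": {"moves": [[0.2,-0.15,-0.05,0.09,1],[0.4,-0.3,-0.1,0.19,1],[0.6,-0.42,-0.1,0.19,1],[0.76,-0.55,-0.1,0.19,1],[0.76,-0.55,-0.1,0.19,1]]}}

```text
clock: 0.6
tcp_pos: [332.5, -356.7, 251.1]
ee_rot: [-3.139, -0.001, 0.132]
wrist_force: [-2.0, -0.0, 0.4]
width: 0.144
```

```bash
python3 - <<'E'
from h import *
go((450,-160,260),0.12)
E
```

```text
0.6 [ 332.5 -356.7  251.1] [-3.139e+00 -1.000e-03  1.320e-01] share [ 0.7118 -0.8977 -0.0415] turn 0.0076 F [-2.   -0.03  0.41] w 0.144
```

{"name": "servo_tool", "arguments": {"moves": [[0.17,-0.18,-0.03,0.01,1],[0.34,-0.4,-0.04,0.01,1],[0.5,-0.6,-0.04,0.01,1],[0.62,-0.8,-0.04,0.01,1],[0.71,-0.9,-0.04,0.01,1]]}}

```text
clock: 1.1
tcp_pos: [450.3, -156.7, 259.7]
ee_rot: [-3.138, -0.001, 0.118]
wrist_force: [0.5, -0.5, 0.6]
width: 0.003
```

```bash
python3 - <<'E'
from h import *
go((500,20,250),0.12)
E
```

```text
1.1 [ 450.3 -156.7  259.7] [-3.138e+00 -1.000e-03  1.180e-01] share [ 0.3508 -0.8476  0.0516] turn -0.0011 F [ 0.47 -0.55  0.63] w 0.003
```

{"name": "servo_tool", "arguments": {"moves": [[0.09,-0.22,0.01,0,1],[0.18,-0.43,0.03,0,1],[0.27,-0.65,0.05,0,1],[0.35,-0.85,0.05,0,1],[0.35,-0.85,0.05,0,1]]}}

```text
clock: 1.6
tcp_pos: [500.4, 26.0, 249.7]
ee_rot: [-3.136, -0.0, 0.125]
wrist_force: [-0.2, -1.1, 0.7]
width: 0.001
```

```bash
python3 - <<'E'
from h import *
go((519,142,215),0.12)
E
```

```text
1.6 [500.4  26.  249.7] [-3.136 -0.     0.125] share [ 0.1645 -0.563   0.1768] turn 0.0034 F [-0.19 -1.09  0.67] w 0.001
```

{"name": "servo_tool", "arguments": {"moves": [[0.06,-0.2,0.05,0,1],[0.12,-0.4,0.12,0,1],[0.165,-0.56,0.17,0,1],[0.165,-0.56,0.175,0,1],[0.165,-0.56,0.175,0,1]]}}

```text
clock: 2.1
tcp_pos: [519.0, 141.2, 214.9]
ee_rot: [-3.136, 0.001, 0.126]
wrist_force: [-0.7, -0.6, -0.2]
width: 0.005
```

```bash
python3 - <<'E'
from h import *
go((519,142,215),0.12)
p,d=snapshot("scene");cv2.imwrite("pics/s1.png",p[:,:,::-1]);crop("pics/s1.png","pics/s1c.png",230,80,180,180,3)
p,d=snapshot("top");cv2.imwrite("pics/t1.png",p[:,:,::-1]);crop("pics/t1.png","pics/t1c.png",160,160,160,150,4)
a=cv2.imread("pics/s1c.png");b=cv2.imread("pics/t1c.png");
cv2.imwrite("pics/m1.png",np.hstack([cv2.resize(a,(395,395)),cv2.resize(b,(400,395))]))
E
```

```text
2.1 [519.  141.2 214.9] [-3.136e+00  1.000e-03  1.260e-01] share [ 0.0004 -0.0042 -0.0005] turn 0.0037 F [-0.68 -0.61 -0.18] w 0.005
```

View pics/m1.png

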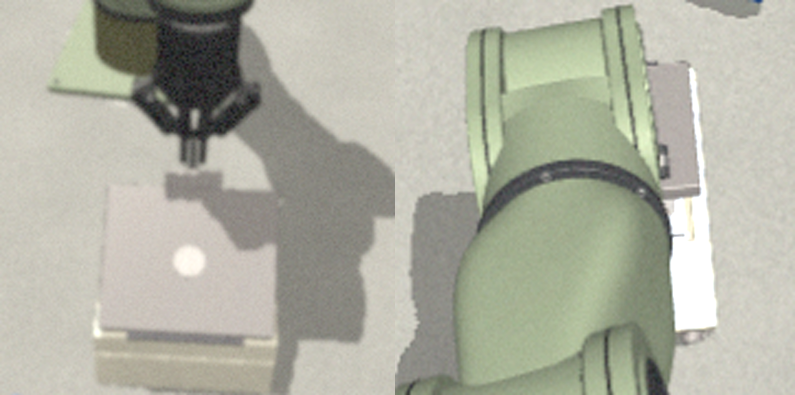

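{"name": "servo_tool", "arguments": {"moves": [[0,0,0.06,0,1],[0,0,0.11,0,1],[0,0,0.16,0,1],[0,0,0.2,0,1],[-0.005,0,0.24,0,1]]}}

```text
clock: 2.7
tcp_pos: [518.4, 140.1, 167.0]
ee_rot: [-3.136, -0.001, 0.124]
wrist_force: [-0.1, 1.0, 1.4]
width: -0.004
```

{"name": "servo_tool", "arguments": {"moves": [[-0.015,0,0.05,0,1],[-0.03,0,0.1,0,1],[-0.04,0,0.15,0,1],[-0.05,0,0.2,0,1],[-0.06,0,0.25,0,1]]}}

```text
clock: 3.2
tcp_pos: [506.3, 138.9, 116.2]
ee_rot: [-3.136, -0.001, 0.124]
wrist_force: [-0.8, -0.6, 1.4]
width: 0.0
```

```bash
python3 - <<'E'
from h import *
go((505,140,102),0.12)
p,d=snapshot("scene");cv2.imwrite("pics/s2.png",p[:,:,::-1]);crop("pics/s2.png","pics/s2c.png",230,80,180,180,3)
E
```

```text
3.2 [506.3 138.9 116.2] [-3.136e+00 -1.000e-03  1.240e-01] share [-0.0059 -0.006   0.0712] turn 0.0023 F [-0.81 -0.59  1.43] w 0.0
```

View pics/s2c.png

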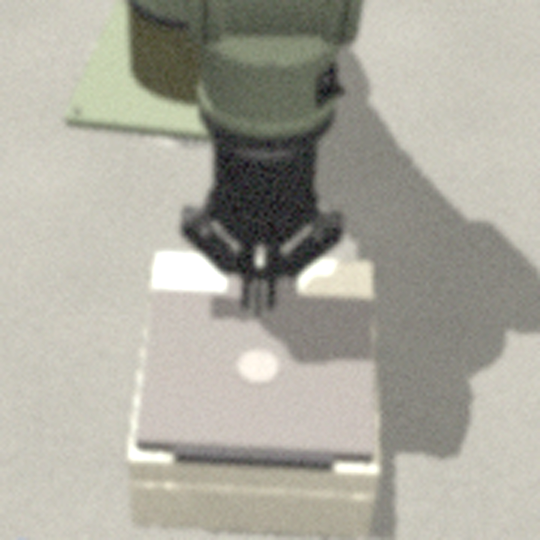

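{"name": "servo_tool", "arguments": {"moves": [[0,0,0.02,0,1],[0,0,0.04,0,1],[0,0,0.055,0,1],[0,0,0.063,0,1],[0,0,0.068,0,1]]}}

```text
clock: 3.75
tcp_pos: [505.7, 138.8, 101.4]
ee_rot: [-3.137, 0.001, 0.124]
wrist_force: [-4.5, 0.1, 19.9]
width: 0.003
```

{"name": "servo_tool", "arguments": {"moves": [[0,0,0,0,1],[0,0,-0.05,0,1],[0,0,-0.2,0,1],[0,0.1,-0.4,0,1],[0,0.3,-0.6,0,0]]}}

```text
clock: 4.25
tcp_pos: [512.6, 84.4, 218.8]
ee_rot: [-3.136, -0.0, 0.127]
wrist_force: [0.7, -0.6, -0.4]
width: 0.161
```

```bash
python3 - <<'E'
from h import *
go((470,-40,230),0.0)
E
```

```text
4.25 [512.6  84.4 218.8] [-3.136 -0.     0.127] share [-0.2899  0.5897 -0.0591] turn 0.0809 F [ 0.71 -0.61 -0.42] w 0.161
```

{"name": "servo_tool", "arguments": {"moves": [[0,0.2,-0.06,0.04,0],[-0.05,0.4,-0.06,0.08,0],[-0.1,0.6,-0.06,0.08,0],[-0.15,0.8,-0.06,0.08,0],[-0.15,0.8,-0.06,0.08,0]]}}

```text
clock: 4.75
tcp_pos: [502.2, -83.6, 230.9]
ee_rot: [-3.138, -0.0, -0.006]
wrist_force: [-0.4, 2.1, -0.1]
width: 0.989
```

```bash
python3 - <<'E'
from h import *
go((503,-207,190),0.0)
p,d=snapshot("scene");cv2.imwrite("pics/s3.png",p[:,:,::-1]);crop("pics/s3.png","pics/s3c.png",260,130,110,130,4);np.save("s3.npy",d)
p,d=snapshot("top");cv2.imwrite("pics/t3.png",p[:,:,::-1]);crop("pics/t3.png","pics/t3c.png",190,170,110,130,4);np.save("t3.npy",d)
cv2.imwrite("pics/m3.png",np.hstack([cv2.resize(cv2.imread("pics/s3c.png"),None,fx=.9,fy=.9),cv2.resize(cv2.imread("pics/t3c.png"),None,fx=.9,fy=.9)]))
E
```

```text
4.75 [502.2 -83.6 230.9] [-3.138 -0.    -0.006] share [0.0074 0.6176 0.2027] turn -0.0035 F [-0.4   2.14 -0.05] w 0.989
```

View pics/m3.png

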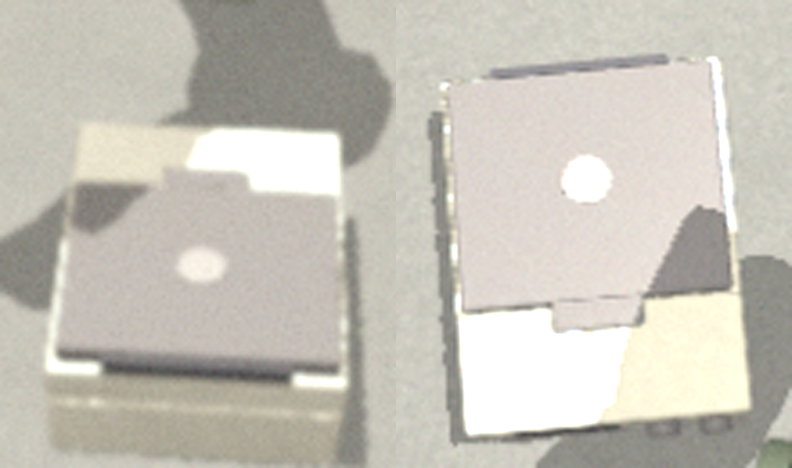

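View pics/t3.png

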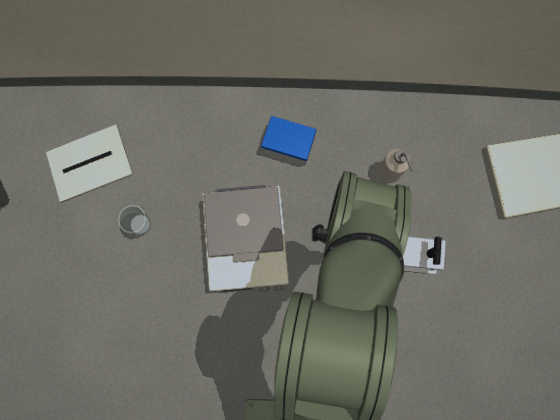

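```bash
python3 - <<'E'
from h import *
for n,f,u,v in(("top","pics/t3.png",242.4,219.4),("scene","pics/s3.png",315.7,202.9)):
    g=cv2.imread(f,0).astype(float);u0,v0=int(u),int(v);w=g[v0-11:v0+12,u0-12:u0+13];yy,xx=np.mgrid[v0-11:v0+12,u0-12:u0+13]
    b=np.median(w);m=w>(b+w.max())/2;c=[xx[m].mean(),yy[m].mean()];print(n,c,m.sum(),pt(n,[c],z=103.5).round(1))
# depth check of lid level
d=np.load("t3.npy");print(pt("top",[(225,200),(265,200),(242,200),(230,240),(242,245),(243,219)],d).round(1))
# probe circle top again at z=155 with both; needle excluded
E
```

```text
top [np.float64(242.42748091603053), np.float64(219.33587786259542)] 131 [[561.1 149.  103.5]]
scene [np.float64(315.4731182795699), np.float64(203.05376344086022)] 93 [[561.9 144.9 103.5]]
[[607.7 193.4  99.5]
 [610.9  97.2  97.8]
 [609.  152.5  98.7]
 [511.  176.5 101.3]
 [500.4 147.8  98.3]
 [562.5 147.9 100.7]]
```

{"name": "servo_tool", "arguments": {"moves": [[0,0.2,0,0,0],[0,0.4,0.05,0,0],[0.004,0.618,0.1,0,0],[0.004,0.618,0.2,0,0],[0.004,0.618,0.2,0,0]]}}

```text
clock: 5.35
tcp_pos: [503.5, -201.1, 188.4]
ee_rot: [-3.134, 0.003, 0.0]
wrist_force: [0.6, 0.5, -0.9]
width: 0.998
```

```bash
python3 - <<'E'
from h import *
go((503,-207,103),-0.0)
p,d=snapshot("scene");cv2.imwrite("pics/s4.png",p[:,:,::-1]);crop("pics/s4.png","pics/s4c.png",110,90,140,120,5)
E
```

```text
5.35 [ 503.5 -201.1  188.4] [-3.134e+00  3.000e-03  0.000e+00] share [-0.0012  0.0326  0.4269] turn 0.0001 F [ 0.56  0.54 -0.94] w 0.998
```

View pics/s4c.png

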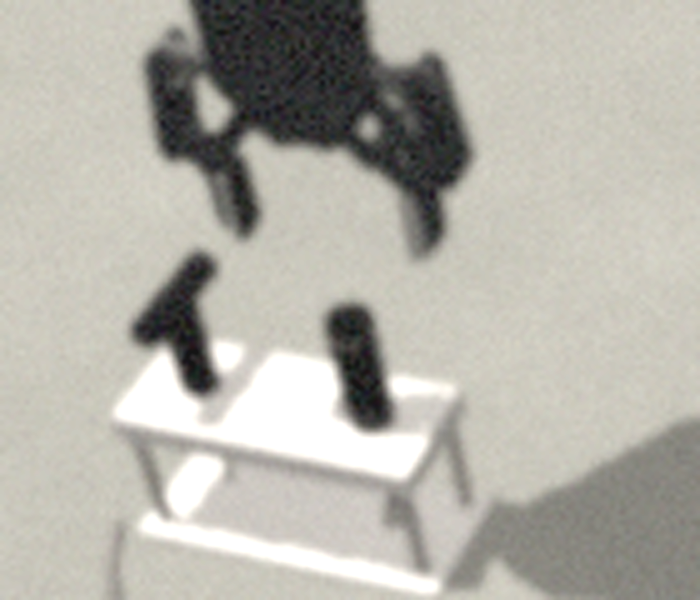

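{"name": "servo_tool", "arguments": {"moves": [[0,0.033,0.05,0,0],[0,0.033,0.15,0,0],[0,0.033,0.25,0,0],[0,0.033,0.35,0,0],[0,0.033,0.4,0,0]]}}

```text
clock: 5.9
tcp_pos: [504.0, -205.6, 108.7]
ee_rot: [-3.134, 0.002, 0.003]
wrist_force: [-0.2, 0.3, 0.7]
width: 1.002
```

```bash
python3 - <<'E'
from h import *
go((503,-207,103),-0.0)
p,d=snapshot("scene");cv2.imwrite("pics/s5.png",p[:,:,::-1]);crop("pics/s5.png","pics/s5c.png",110,90,140,120,5)
E
```

```text
5.9 [ 504.  -205.6  108.7] [-3.134e+00  2.000e-03  3.000e-03] share [-0.0051  0.007   0.0283] turn 0.0018 F [-0.22  0.33  0.75] w 1.002
```

View pics/s5c.png

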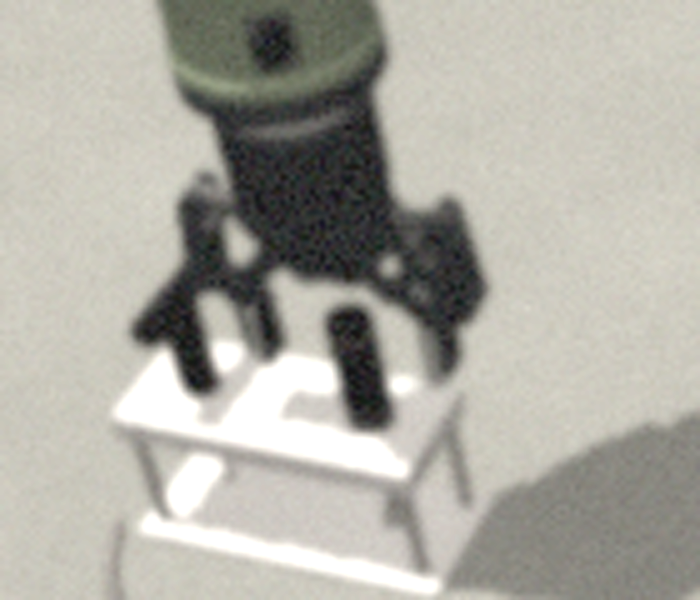

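{"name": "servo_tool", "arguments": {"moves": [[-0.003,0.005,0.025,0,0.3],[-0.003,0.005,0.025,0,0.5],[-0.003,0.005,0.025,0,0.55],[-0.003,0.005,0.025,0,0.6],[-0.003,0.005,0.025,0,0.62]], "squeeze": 20}}

```text
clock: 6.45
tcp_pos: [503.3, -206.7, 103.3]
ee_rot: [-3.134, 0.002, 0.003]
wrist_force: [1.2, -0.6, -0.2]
width: 0.385
```

```bash
python3 - <<'E'
from h import *
go((503,-207,103),-0.0)
p,d=snapshot("scene");cv2.imwrite("pics/s6.png",p[:,:,::-1]);crop("pics/s6.png","pics/s6c.png",140,120,80,80,8)
E
```

```text
6.45 [ 503.3 -206.7  103.3] [-3.134e+00  2.000e-03  3.000e-03] share [-0.0014  0.0016  0.0015] turn 0.0017 F [ 1.23 -0.64 -0.21] w 0.385
```

View pics/s6c.png

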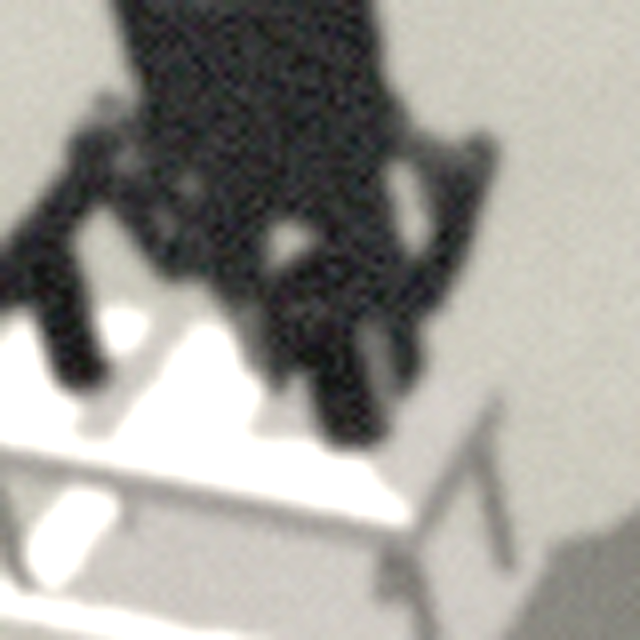

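{"name": "servo_tool", "arguments": {"moves": [[0,0,0,0,0.66],[0,0,0,0,0.7],[0,0,0,0,0.76]]}}

```text
clock: 6.8
tcp_pos: [503.3, -206.7, 103.4]
ee_rot: [-3.134, 0.002, 0.003]
wrist_force: [-1.5, 0.4, 4.0]
width: 0.296
```

{"name": "servo_tool", "arguments": {"moves": [[0,0,0,0,1],[0,0,0,0,1],[0,0,0,0,1]], "squeeze": 50}}

```text
clock: 7.1
tcp_pos: [503.4, -206.7, 103.5]
ee_rot: [-3.134, 0.002, 0.003]
wrist_force: [-1.1, 0.5, 6.0]
width: 0.289
```

```bash
python3 - <<'E'
from h import *
for i in range(3):
    go((503,-207,103),-0.0);snapshot("top")
E
```

```text
7.1 [ 503.4 -206.7  103.5] [-3.134e+00  2.000e-03  3.000e-03] share [-0.0018  0.0016  0.0025] turn 0.0017 F [-1.13  0.53  6.01] w 0.289
7.15 [ 503.3 -206.7  103.5] [-3.134e+00  2.000e-03  3.000e-03] share [-0.0017  0.0015  0.0025] turn 0.0017 F [-1.39  1.44  5.43] w 0.294
7.2 [ 503.4 -206.7  103.5] [-3.134e+00  2.000e-03  3.000e-03] share [-0.0019  0.0016  0.0024] turn 0.0017 F [-0.12  0.65  4.5 ] w 0.292
```

{"name": "servo_tool", "arguments": {"moves": [[0,0,-0.03,0,1],[0,0,-0.12,0,1],[0,0,-0.25,0,1],[0,0,-0.4,0,1],[0,0,-0.5,0,1]]}}

```text
clock: 7.75
tcp_pos: [503.7, -207.6, 205.6]
ee_rot: [-3.135, 0.001, 0.003]
wrist_force: [0.1, 1.4, -1.7]
width: 0.291
```

```bash
python3 - <<'E'
from h import *
go((503,-207,240),-0.0)
p,d=snapshot("scene");cv2.imwrite("pics/s7.png",p[:,:,::-1]);crop("pics/s7.png","pics/s7c.png",110,70,140,140,4)
E
```

```text
7.75 [ 503.7 -207.6  205.6] [-3.135e+00  1.000e-03  3.000e-03] share [-0.0037 -0.0043 -0.1722] turn 0.0016 F [ 0.14  1.37 -1.71] w 0.291
```

View pics/s7c.png

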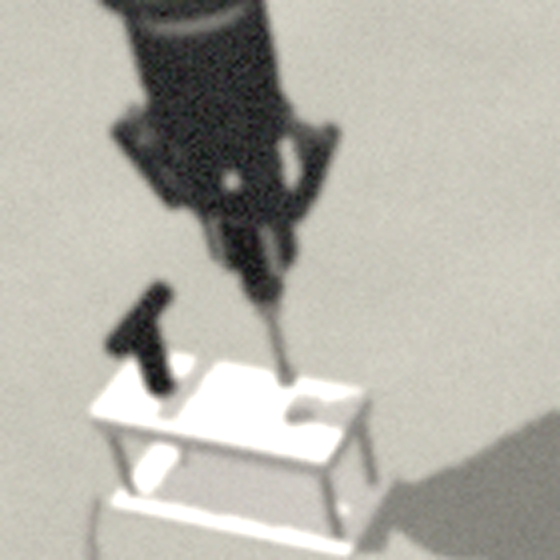

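{"name": "servo_tool", "arguments": {"moves": [[0,0,-0.08,0,1],[0,-0.05,-0.17,0,1],[0.05,-0.25,-0.17,0,1],[0.1,-0.45,-0.17,0,1],[0.15,-0.65,-0.17,0,1]]}}

```text
clock: 8.3
tcp_pos: [534.2, -76.7, 242.9]
ee_rot: [-3.136, -0.002, 0.002]
wrist_force: [1.1, 0.5, -1.8]
width: 0.288
```

```bash
python3 - <<'E'
from h import *
go((550,80,240),-0.0)
E
```

```text
8.3 [534.2 -76.7 242.9] [-3.136e+00 -2.000e-03  2.000e-03] share [ 0.0806 -0.783   0.0194] turn 0.0012 F [ 1.07  0.46 -1.77] w 0.288
```

{"name": "servo_tool", "arguments": {"moves": [[0.02,-0.2,0,0,1],[0.04,-0.4,0,0,1],[0.06,-0.6,0.01,0,1],[0.08,-0.78,0.02,0,1],[0.08,-0.78,0.02,0,1]]}}

```text
clock: 8.8
tcp_pos: [549.5, 84.6, 239.4]
ee_rot: [-3.133, -0.001, 0.008]
wrist_force: [0.9, -1.3, 0.2]
width: 0.29
```

```bash
python3 - <<'E'
from h import *
go((561.5,147,215),-0.0)
E
```

```text
8.8 [549.5  84.6 239.4] [-3.133e+00 -1.000e-03  8.000e-03] share [ 0.0622 -0.3104  0.1244] turn 0.0052 F [ 0.92 -1.29  0.25] w 0.29
```

{"name": "servo_tool", "arguments": {"moves": [[0.02,-0.12,0.03,0,1],[0.05,-0.24,0.06,0,1],[0.062,-0.31,0.1,0,1],[0.062,-0.31,0.12,0,1],[0.062,-0.31,0.125,0,1]]}}

```text
clock: 9.3
tcp_pos: [561.2, 145.8, 214.4]
ee_rot: [-3.134, -0.001, 0.008]
wrist_force: [0.0, -0.8, -0.7]
width: 0.287
```

```bash
python3 - <<'E'
from h import *
go((561.5,147,200),-0.0)
p,d=snapshot("scene");cv2.imwrite("pics/s8.png",p[:,:,::-1]);crop("pics/s8.png","pics/s8c.png",270,120,90,100,6);np.save("s8.npy",d)
R=Ro.from_euler('xyz',observe()['ee_rot']).as_matrix();t=observe()['tcp_pos']+R@[0,0,90.5]
print(t,proj("scene",[t,[561.5,147,103.5]]))
E
```

```text
9.3 [561.2 145.8 214.4] [-3.134e+00 -1.000e-03  8.000e-03] share [ 0.0013 -0.0053  0.0718] turn 0.0048 F [ 0.05 -0.84 -0.7 ] w 0.287
[561.48303339 146.25122073 124.15351426] [[316.40715534 196.78975695]
 [316.39181492 203.06373905]]
```

View pics/s8c.png

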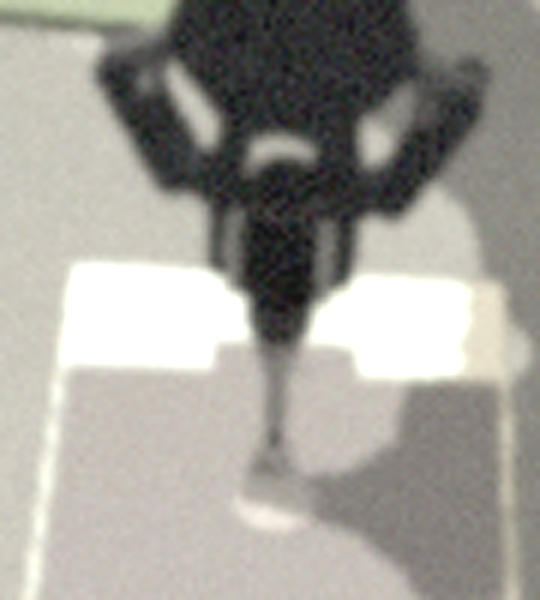

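{"name": "servo_tool", "arguments": {"moves": [[0,0,0.03,0,1],[0,0,0.055,0,1],[0,0,0.075,0,1],[0,0,0.085,0,1],[0,0,0.085,0,1]]}}

```text
clock: 9.85
tcp_pos: [561.3, 145.6, 197.4]
ee_rot: [-3.134, -0.001, 0.007]
wrist_force: [-0.1, -0.1, -0.9]
width: 0.292
```

```bash
python3 - <<'E'
from h import *
p,d=snapshot("scene");cv2.imwrite("pics/s9.png",p[:,:,::-1]);crop("pics/s9.png","pics/s9c.png",285,170,60,60,10)
go((561.5,147,188),-0.0)
E
```

```text
9.9 [561.4 145.7 197.6] [-3.134e+00 -1.000e-03  7.000e-03] share [ 0.0006 -0.0063  0.048 ] turn 0.0045 F [ 0.31  0.16 -1.58] w 0.291
```

View pics/s9c.png

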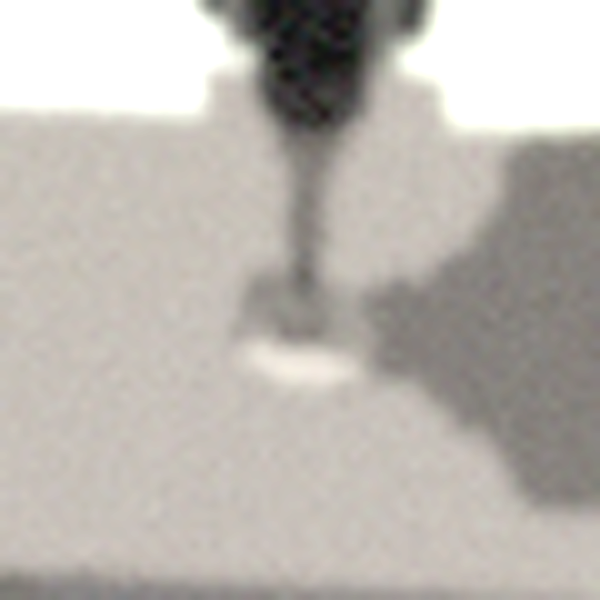

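{"name": "servo_tool", "arguments": {"moves": [[0,-0.005,0.012,0,1],[0,-0.005,0.022,0,1],[0,-0.005,0.03,0,1],[0,-0.005,0.036,0,1],[0,-0.005,0.036,0,1]]}}

```text
clock: 10.4
tcp_pos: [561.4, 146.8, 190.4]
ee_rot: [-3.134, -0.001, 0.007]
wrist_force: [0.3, 2.3, 0.8]
width: 0.292
```

```bash
python3 - <<'E'
from h import *
for i in range(6):
    p,d=snapshot("scene");go((561.5,147,188),-0.0)
cv2.imwrite("pics/s10.png",p[:,:,::-1]);crop("pics/s10.png","pics/s10c.png",285,170,60,60,10)
E
```

```text
10.45 [561.4 146.8 190.4] [-3.134e+00 -1.000e-03  7.000e-03] share [ 0.0003 -0.001   0.0122] turn 0.0044 F [0.04 0.64 0.49] w 0.295
10.5 [561.5 146.8 190.5] [-3.134e+00 -1.000e-03  7.000e-03] share [ 0.0002 -0.0008  0.0125] turn 0.0045 F [0.13 0.82 0.2 ] w 0.29
10.55 [561.4 146.8 190.5] [-3.134e+00 -1.000e-03  7.000e-03] share [ 0.0003 -0.001   0.0126] turn 0.0044 F [0.35 1.45 0.9 ] w 0.29
10.6 [561.4 146.7 190.5] [-3.134e+00 -1.000e-03  7.000e-03] share [ 0.0004 -0.0012  0.0124] turn 0.0044 F [1.7  1.88 1.  ] w 0.291
10.65 [561.4 146.7 190.5] [-3.134e+00 -1.000e-03  7.000e-03] share [ 0.0003 -0.0013  0.0124] turn 0.0044 F [0.03 0.39 2.16] w 0.289
10.7 [561.4 146.7 190.5] [-3.134e+00 -1.000e-03  7.000e-03] share [ 0.0004 -0.0014  0.0124] turn 0.0044 F [-0.57  1.32  1.23] w 0.295
```

View pics/s10c.png

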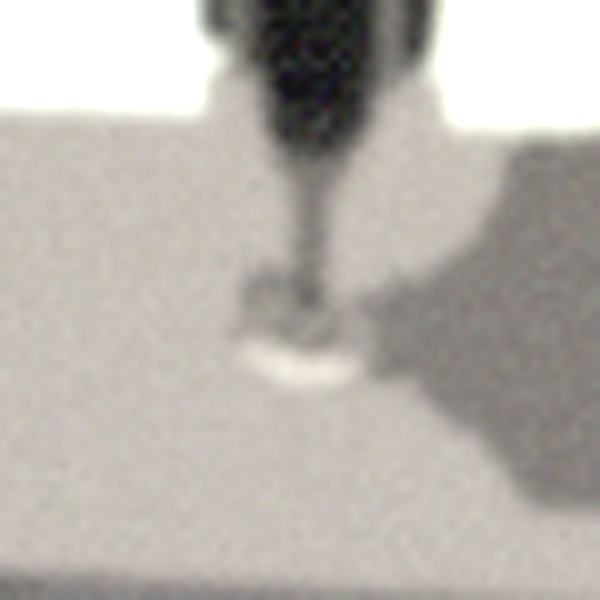

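{"name": "servo_tool", "arguments": {"moves": [[0,0,0.006,0,1],[0,0,0.009,0,1],[0,0,0.009,0,1],[0,0,0.009,0,1]]}}

```text
clock: 11.1
tcp_pos: [561.4, 146.8, 188.7]
ee_rot: [-3.134, -0.001, 0.007]
wrist_force: [-0.3, 1.8, 1.9]
width: 0.292
```

```bash
python3 - <<'E'
from h import *
F=[]
for i in range(16):
    p,d=snapshot("scene" if i%2 else "top");s=observe();F.append(s['wrist_force'])
    if i==14: cv2.imwrite("pics/t11.png",p[:,:,::-1])
go((561.5,147,188),0);F=np.array(F);print(F.mean(0),F.std(0))
cv2.imwrite("pics/s11.png",p[:,:,::-1]);crop("pics/s11.png","pics/s11c.png",285,150,60,60,10)
E
```

```text
11.9 [561.4 146.7 188.7] [-3.134e+00 -1.000e-03  7.000e-03] share [ 0.0004 -0.0013  0.0034] turn 0.0044 F [-0.54  1.61  0.94] w 0.296
[-0.21418168  1.09387116  1.70750509] [0.55160738 0.63908982 0.46135215]
```

View pics/s11c.png

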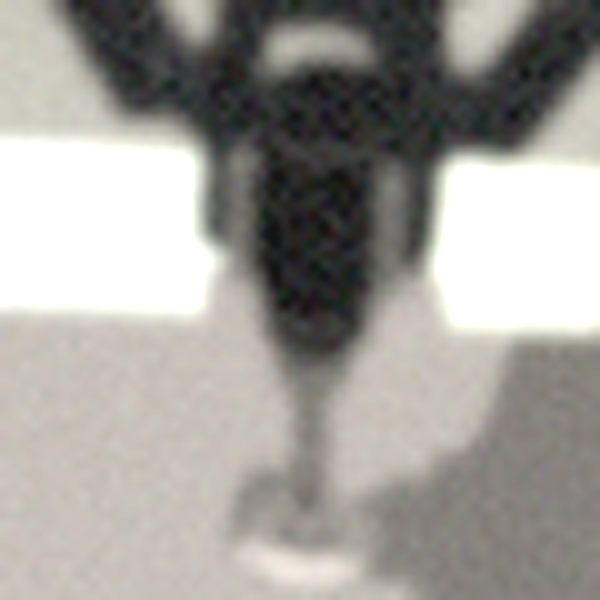

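View pics/s11.png

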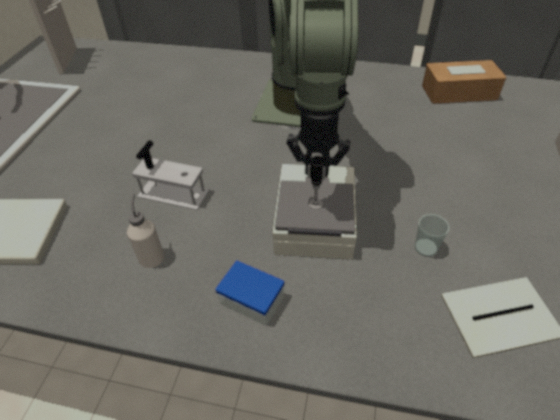

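```bash
python3 - <<'E'
from h import *
print(sign_off());go((561.5,147,188),0)
E
```

```text
the job is handed in; nothing more can be done
None
the job is handed in; nothing more can be done
```

I shut the lid, then lifted the surface probe out of the stand and set its tip on the disc. I handed the job in at about 11.9 s of robot time with the arm still holding the probe there; no verdict is reported.

- **Lid:** I pushed it down with closed fingers just behind the tab, at no more than about 10 mm per 0.1 s. It met its stop at about 20 N. The finger height there was 101.4 mm, which matches a level lid, and the pictures after it showed the lid shut.
- **Probe:** I gripped it at 50 N and lifted it upright. The tool stayed within about 0.01 rad of vertical.
- **Tip on the disc:** I estimate the foot is 1–2 mm from the disc's centre. Averaged over the last 0.8 s, the contact force was about 2.8 N, allowing for the probe's weight. That puts the foot roughly 5–6 mm in, about halfway.
- **Other things:** In the last picture the needle probe, wash bottle, beaker and tip box are where they started.

**Disagreements:** The two cameras differed by about 4 mm in y for both the probe and the disc. I used the average, and the probe's position when gripped agreed with it. Single force readings scatter by about 0.5 N. The average force gives a slightly deeper push-in (about 6 mm) than the tool height does (about 5.3 mm), but both are well within the 2 to 10.5 mm limits.

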